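# Free the marker from the label stand and hold it ready to write

## Robot

A 7-joint arm with a two-finger parallel gripper is mounted at the origin on the work surface; the furniture and walls round the work are solid. World frame = base frame: x ahead of the robot, y to its left, z up, the work surface at z = 0. Lengths are in m, angles in rad, forces in N, time in s.
With the tool pointing down it reaches from about 0.4 to 0.85 m from the base axis. Payload 10.4 kg.
Tool frame: the origin (TCP) lies between the finger pads; the fingertips stand tip_extent ahead of it and the grasp point (between the pads) lies 2 mm behind it (tip_extent is the distance from the TCP to the fingertips, in m); z points along the fingers, y is the direction in which the jaws open and shut (so a half turn about z gives the same grasp; the last joint's range is limited). The gripper opens to 87 mm and grips with 3 to 60 N. Pads are 19 mm wide; open, the fingers measure 117 mm over their backs; the gripper's body (75 mm by 190 mm) begins 51 mm behind the grasp point.
Start: joints at [1.171, 0.332, -0.065, 1.46, 0.022, 1.35, -0.088], TCP at [0.23, -0.581, 0.24] pointing down, gripper open.
Joint ranges: [-2.6, 2.6], [-0.5, 2.12], [-1.47, 1.34], [0.16, 2.42], [-1.27, 4.41], [0.06, 2.06], [-2.6, 2.6]. Speed limits (rad/s): [2.22, 2.22, 2.79, 2.79, 3.14, 3.14, 3.14].

## Interface

Orientations are given as a unit quaternion [x, y, z, w].
In Python, from bench import read_state, camera, camera_params, close_job, tip_extent gives the robot as it stands. The module is installed in compiled form; this text tells all that it offers.
- The arm moves only by the tool send_rows, never from a script. Its argument "steps" is a list of rows, each a list of 7 numbers: the turn, a rotation vector about the tool's x, y, z in degrees, then the shift along the tool's x, y, z in m, then the gripper's target within -1 to 1 (shut at 1, half-way at 0, fully open at -1). In form: [[ax, ay, az, x, y, z, jaw], ...]. A call has exactly 10 rows; each row shifts and turns the pose as measured when the row begins, along the tool's axes as they then stand; what a row does not reach is not made up. A row lasts 1/10 s, in which the tool goes at most 50 mm and 8.59 degrees, less where a joint would pass 70% of its speed; a pose out of reach is approached as far as the arm can. A call with a gripper value outside its range is refused whole. The fingers move at their own pace and stop on an object; "force" is the grip in N (left out, the last holds). Time passes only in rows, so rows that do not move let the fingers close, or fill a call up. It gives the time, the measured TCP pose, the force and the opening at its end, in the units of the state.
- read_state(): the state, without advancing time (a new reading comes with each control period).
- camera(name): name is "scene" or "top" or "wrist"; returns (picture, depth): 480x640x3 uint8, blue, green, red; 480x640 float32, m along the optical axis (not along the pixel's ray), 0 where there is no reading.
- camera_params(name): a dict with "camera_matrix" (3x3 intrinsics, pixels), "dist" ([k1, k2, p1, p2, k3] as OpenCV has them; the pictures are not rectified), "world_from_camera" (4x4, takes a point from camera to world coordinates). Camera axes: x right, y down, z forward; pixel columns grow to the right and rows downward; lengths in m; the calibration is good to about 2 mm. A picture is of the moment at which its call begins: read the wrist's pose just before it. camera_params takes no time and is no camera call; for the wrist camera it gives the pose at the moment of the call.
- close_job(): hands the job in, once; it reports no verdict.
The state is a dict: "time": time; "joint_positions": joint angles; "joint_vel": joint speeds; "joint_torque": joint torques, N m; "ee_pos": TCP position; "eef_rot": TCP orientation; "ft_force": force on the tool from outside, world axes, zero at the start; "torque": the same for the moment, N m; "width": finger opening in m.
Only numpy, scipy, OpenCV 4.12 (cv2) and the standard library are available. Lean on these libraries where they do the work, as an engineer would, in place of code of your own. Each camera call takes 0.05 s, during which the arm holds its last target.

## Task

Get ready to write labels: lift the roll of tape off the spindle of the label stand, lay it flat on the chopping board and let go of it. Then draw the marker, which stands inside the spindle with its cap down, right out, and finish while still holding it over the chopping board at a writing slant: cap end lower, about half-way between upright and level, the cap well clear above the board and the marker touching nothing but the gripper. Do not drop the roll, leave it lying on the board, and do not shift the spice jar, the salt shaker or the cream pot.

Things in the scene. Friction and masses are not known exactly. Their poses are not given: they have to be found in the camera images.
- stand: Label stand, fixed: round wooden foot 108 mm across, 16 mm high, with a hollow upright aluminium spindle: 29 mm outside, 24 mm bore, mouth 124 mm above the worktop, bore floor 16 mm above it. A collar 47 mm across, top 94 mm above the worktop, carries the tape roll. Origin: centre of the underside; z up along the spindle.
- roll_center (a point): Centre (half-way up) of the loose roll of paper tape on a cardboard core: 60 mm outside, 37 mm bore, 48 mm wide, about 110 g. At the start it sits on the collar round the spindle, underside 94 mm and top 142 mm above the worktop. z: axis of the roll.
- marker_middle (a point): Middle of the loose felt marker (133 mm long, about 20 g). y axis: along it, from rear end to cap end (points down at the start); it is 14 mm thick along x, 16 mm along z. At the start it stands upright in the spindle with some play, on the bore floor, cap down, rear end 149 mm above the worktop: 7 mm above the roll, and 25 mm above the spindle mouth once the roll is off.
- marker_cap (a point): The marker's cap end: the end point of its centre line, 66.5 mm from the middle. Same axes as marker_middle.
- board_top (a point): Centre of the top face of the wooden chopping board, fixed to the worktop: 220 mm along its x axis, 340 mm along its y axis, top face 22 mm above the worktop, z up. (Fixed furniture to steer clear of: a tall tap, to about 440 mm above the worktop, ahead and to the left of the robot by the sink, and a towel post on a round grey foot straight ahead, close to the robot.)
- spice_jar: Bystander: spice jar with a screw cap, 45 mm in diameter, 106 mm high. Origin: centre of its underside.
- salt_shaker: Bystander: salt shaker with a domed metal top, 44 mm in diameter, 90 mm high. Origin: centre of its underside.
- cream_pot: Bystander: flat round pot, 90 mm in diameter, 32 mm high. Origin: centre of its underside.
Mind the look-alikes: they are no part of the job. What is shaped like the part that bears roll_center but green or yellow is not meant.

How it is judged:
By the outcome, as a careful person would: the job done as asked, in the order asked, and still so for the second after the job is handed in, while the arm keeps its last pose, push and grip.
It also fails if it takes over 58 s, if anything falls off the work surface, if the arm or the gripper's body presses on something with over 40 N, if the wrist force passes 120 N, or if a joint passes its speed limit or range.

## Working session

There is one attempt and no reset: what is moved stays moved. The work goes in short steps, Python scripts to look and compute and a tool call to move; the robot and the scene stay as the last step left them, time stands still between calls to the robot, and variables do not carry over. Pictures are saved under pics/ and viewed, and the job is handed in when it is done.

Besides the shell and the picture viewer there is one more tool, called after ">>>" as name(argument=value, ...), one argument or row to a line, values as JSON. send_rows: Moves the arm, as the interface text tells. Its arguments: {"type":"object","properties":{"steps":{"type":"array"},"force":{"type":"number"}},"required":["steps"]}

```bash
mkdir -p pics
python3 - <<'E'
from bench import *
import cv2,numpy as np
print(read_state()); print(tip_extent if not callable(tip_extent) else tip_extent())
for n in ["scene","top","wrist"]:
    p=camera_params(n); print(n,np.array(p["camera_matrix"]).round(1).tolist(),np.array(p["dist"]).round(3).tolist(),np.array(p["world_from_camera"]).round(3).tolist())
    im,d=camera(n); cv2.imwrite(f"pics/{n}0.png",im); np.save(f"pics/{n}0.npy",d)
E
```

```text
{'time': 0.0, 'joint_positions': array([ 1.1713945 ,  0.33287205, -0.06473032,  1.46096319,  0.02157658,
        1.34991602, -0.08849132]), 'joint_vel': array([ 4.49164630e-04,  4.15457619e-04,  3.29305712e-04,  2.85287541e-04,
       -7.51759415e-04, -3.54815376e-06, -1.83122804e-04]), 'joint_torque': array([ 4.98702011e-04, -6.23256540e+01,  2.49482546e-02, -3.89886725e+01,
       -6.12440379e-02,  3.99181328e-02,  1.49230386e-04]), 'ee_pos': array([ 0.22984611, -0.58079271,  0.23874345]), 'eef_rot': array([ 9.82299694e-01,  1.87314641e-01, -1.55185843e-04, -7.15427193e-04]), 'ft_force': array([ 1.13711665,  0.11756065, -0.25115027]), 'torque': array([-0.00205808,  0.01355648, -0.03852512]), 'width': 0.08677650326281716}
0.017
scene [[574.2, 0.0, 320.5], [0.0, 574.2, 236.0], [0.0, 0.0, 1.0]] [-0.177, 0.0, 0.0, 0.0, 0.0] [[-0.746, -0.585, 0.318, 0.043], [-0.666, 0.663, -0.343, 0.477], [-0.01, -0.468, -0.884, 1.342], [0.0, 0.0, 0.0, 1.0]]
top [[557.8, 0.0, 310.7], [0.0, 557.8, 237.3], [0.0, 0.0, 1.0]] [0.025, 0.0, 0.0, 0.0, 0.0] [[0.029, -0.988, 0.152, 0.215], [-0.999, -0.031, -0.011, -0.023], [0.015, -0.152, -0.988, 1.812], [0.0, 0.0, 0.0, 1.0]]
wrist [[424.0, 0.0, 320.1], [0.0, 424.0, 233.5], [0.0, 0.0, 1.0]] [-0.05, 0.0, 0.0, 0.0, 0.0] [[0.368, -0.889, -0.275, 0.305], [-0.93, -0.351, -0.109, -0.55], [0.001, 0.295, -0.955, 0.384], [0.0, 0.0, 0.0, 1.0]]
```

View pics/scene0.png

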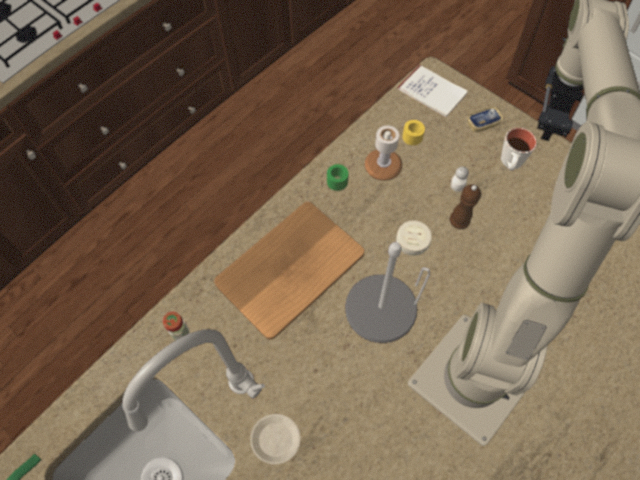

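View pics/top0.png

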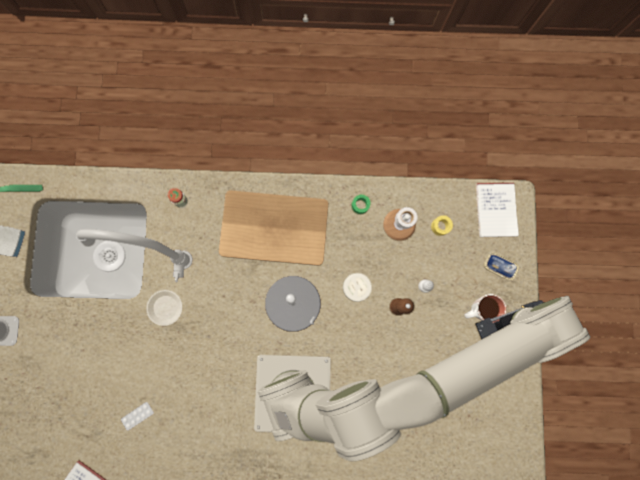

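View pics/wrist0.png

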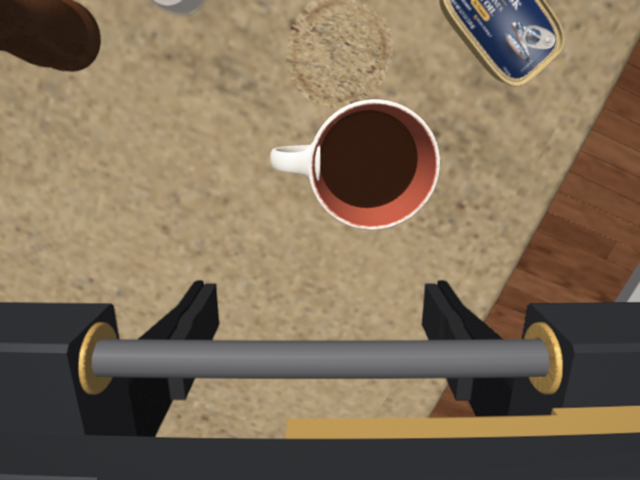

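The scene view shows the white roll on the stand at about (387,140). In the top view the roll is at (406,217), with the green look-alike at (361,204), the yellow one at (442,225) and the board at (273,228). Salt is at (426,285), cream at (357,287), spice at (177,196) and the towel post at (290,300). Next I'll measure these.

```bash
cat > h.py <<'E'
from bench import *
import cv2,numpy as np
from scipy.spatial.transform import Rotation as R
def cast(p,uv,z):
    K=np.array(p["camera_matrix"]);T=np.array(p["world_from_camera"])
    n=cv2.undistortPoints(np.array([[uv]],float),K,np.array(p["dist"],float))[0,0]
    d=T[:3,:3]@[n[0],n[1],1];o=T[:3,3];return o+d*(z-o[2])/d[2]
def cloud(p,d):
    K=np.array(p["camera_matrix"]);T=np.array(p["world_from_camera"])
    v,u=np.mgrid[0:480,0:640]
    n=cv2.undistortPoints(np.stack([u,v],-1).reshape(-1,1,2).astype(float),K,np.array(p["dist"],float)).reshape(480,640,2)
    c=np.dstack([n*d[...,None],d]);return c@T[:3,:3].T+T[:3,3]
E
python3 - <<'E'
from h import *
for n in ["top","scene"]:
    p=camera_params(n);d=np.load(f"pics/{n}0.npy");W=cloud(p,d);im=cv2.imread(f"pics/{n}0.png")
    cv2.imwrite(f"pics/{n}_crop.png",cv2.resize(im[170:330,200:460] if n=="top" else im[100:350,200:520],None,fx=2.4,fy=2.4,interpolation=cv2.INTER_CUBIC))
    x,y,z=W[...,0],W[...,1],W[...,2]; ok=d>0
    # things above the worktop in reach
    m=(ok&(z>0.008)&(z<0.5)&(x>0.15)&(x<0.95)&(abs(y)<0.62)).astype(np.uint8)
    k,l,s,c=cv2.connectedComponentsWithStats(m)
    for i in range(1,k):
        if s[i,4]<40: continue
        q=W[l==i]; print(n,c[i].round(),s[i,4],"mean",q.mean(0).round(3),"lo",np.percentile(q,2,0).round(3),"hi",np.percentile(q,98,0).round(3))
E
```

```text
top [483. 208.] 299 mean [ 0.609 -0.606  0.012] lo [ 0.518 -0.62   0.008] hi [ 0.69  -0.589  0.019]
top [177. 198.] 279 mean [0.594 0.383 0.084] lo [0.577 0.366 0.015] hi [0.619 0.407 0.112]
top [273. 228.] 6913 mean [0.52 0.08 0.02] lo [ 0.414 -0.082  0.011] hi [0.628 0.243 0.03 ]
top [360. 204.] 238 mean [ 0.603 -0.199  0.04 ] lo [ 0.575 -0.227  0.01 ] hi [ 0.631 -0.171  0.053]
top [400. 223.] 807 mean [ 0.538 -0.324  0.066] lo [ 0.497 -0.373  0.009] hi [ 0.588 -0.284  0.148]
top [441. 226.] 260 mean [ 0.54  -0.463  0.039] lo [ 0.513 -0.491  0.01 ] hi [ 0.57  -0.435  0.054]
top [138. 247.] 1461 mean [0.406 0.423 0.299] lo [0.348 0.348 0.015] hi [0.431 0.572 0.437]
top [487. 263.] 48 mean [ 0.425 -0.614  0.022] lo [ 0.405 -0.619  0.01 ] hi [ 0.448 -0.606  0.034]
top [357. 287.] 630 mean [ 0.334 -0.192  0.031] lo [ 0.293 -0.232  0.018] hi [ 0.374 -0.152  0.04 ]
top [292. 304.] 2456 mean [0.276 0.011 0.032] lo [ 0.198 -0.069  0.01 ] hi [0.357 0.091 0.342]
top [425. 286.] 162 mean [ 0.341 -0.403  0.067] lo [ 0.324 -0.422  0.019] hi [ 0.362 -0.39   0.094]
top [164. 307.] 655 mean [0.252
[... 764 characters left out ...]
 0.144]
scene [514. 152.] 702 mean [ 0.273 -0.577  0.064] lo [ 0.235 -0.618  0.013] hi [ 0.316 -0.531  0.098]
scene [337. 176.] 444 mean [ 0.601 -0.199  0.035] lo [ 0.574 -0.229  0.01 ] hi [ 0.631 -0.172  0.05 ]
scene [464. 198.] 1137 mean [ 0.29  -0.34   0.085] lo [ 0.251 -0.415  0.012] hi [ 0.356 -0.304  0.161]
scene [288. 269.] 10511 mean [0.518 0.085 0.019] lo [ 0.413 -0.082  0.013] hi [0.627 0.243 0.025]
scene [388. 292.] 5232 mean [ 0.282 -0.021  0.045] lo [ 0.198 -0.221  0.011] hi [0.363 0.089 0.336]
scene [184. 366.] 3889 mean [0.43  0.441 0.281] lo [0.347 0.356 0.041] hi [0.607 0.586 0.434]
scene [275. 438.] 1072 mean [0.254 0.413 0.017] lo [0.201 0.362 0.008] hi [0.305 0.466 0.026]
```

Run:
```python
from h import *
for n in ["top","scene"]:
    p=camera_params(n);d=np.load(f"pics/{n}0.npy");W=cloud(p,d);im=cv2.imread(f"pics/{n}0.png")
    x,y,z=W[...,0],W[...,1],W[...,2]
    # roll: all pts z 0.13..0.15 near stand
    m=(d>0)&(z>0.132)&(z<0.155)&(x>.4)&(y<-.1)&(y>-.45)
    k,l,s,c=cv2.connectedComponentsWithStats(m.astype(np.uint8))
    for i in range(1,k):
        if s[i,4]>15:
            q=W[l==i];print(n,"rolltop",c[i],s[i,4],q.mean(0).round(4),((q.min(0)+q.max(0))/2).round(4),np.ptp(q,axis=0).round(3))
            vv,uu=np.where(l==i); (cc,r)=cv2.minEnclosingCircle(np.stack([uu,vv],1).astype(np.float32)); print("   circ",cc,r,cast(p,cc,0.142).round(4))
    m=(d>0)&(z>0.010)&(z<0.022)&(x>.4)&(y<-.1)&(y>-.45)
    k,l,s,c=cv2.connectedComponentsWithStats(m.astype(np.uint8))
    for i in range(1,k):
        if s[i,4]>40:
            vv,uu=np.where(l==i); (cc,r)=cv2.minEnclosingCircle(np.stack([uu,vv],1).astype(np.float32)); print("  foot",n,cc,r,cast(p,cc,0.016).round(4))
    hsv=cv2.cvtColor(im,cv2.COLOR_BGR2HSV)
    m=(d>0)&(z>0.015)&(z<0.03)&(x>.4)&(x<.9)&(y>-.2)&(y<.3)
    k,l,s,c=cv2.connectedComponentsWithStats(m.astype(np.uint8)); i=1+s[1:,4].argmax()
    cn=max(cv2.findContours((l==i).astype(np.uint8),0,1)[0],key=cv2.contourArea)
    rr=cv2.boxPoints(cv2.minAreaRect(cn)); 
    q=np.array([cast(p,u,0.022)[:2] for u in cn[:,0]],np.float32); r2=cv2.minAreaRect(q);print("board",r2, cv2.boxPoints(r2).round(3).tolist())
```

```text
top rolltop [406.34517766 216.97461929] 197 [ 0.5449 -0.3307  0.1401] [ 0.5446 -0.3312  0.1411] [0.058 0.058 0.018]
   circ (406.3616943359375, 217.34042358398438) 9.927058219909668 [ 0.5434 -0.3304  0.142 ]
top rolltop [406.4  216.96] 25 [ 0.5441 -0.33    0.1446] [ 0.5437 -0.3313  0.1444] [0.013 0.015 0.02 ]
   circ (406.5, 217.0) 2.6926822662353516 [ 0.5445 -0.3308  0.142 ]
  foot top (398.8482971191406, 224.60772705078125) 16.23161506652832 [ 0.5432 -0.329   0.016 ]
board ((0.5203298330307007, 0.08010196685791016), (0.3392263650894165, 0.22040052711963654), 86.40715789794922) [[0.4000000059604645, -0.0820000022649765], [0.6200000047683716, -0.09600000083446503], [0.640999972820282, 0.24199999868869781], [0.42100000381469727, 0.25600001215934753]]
scene rolltop [387.20938628 135.08303249] 277 [ 0.5437 -0.3312  0.1396] [ 0.5448 -0.3326  0.1426] [0.058 0.06  0.021]
   circ (387.2115478515625, 135.02883911132812) 10.97768497467041 [ 0.5427 -0.3297  0.142 ]
  foot scene (383.5, 164.5) 18.828269958496094 [ 0.5382 -0.3254  0.016 ]
  foot scene (337.0, 182.5) 10.012592315673828 [ 0.5965 -0.1931  0.016 ]
board ((0.5200058817863464, 0.07964985817670822), (0.33911094069480896, 0.22267082333564758), 86.21622467041016) [[0.39800000190734863, -0.0820000022649765], [0.6200000047683716, -0.09700000286102295], [0.6420000195503235, 0.2409999966621399], [0.41999998688697815, 0.25600001215934753]]
```

View pics/scene_crop.png

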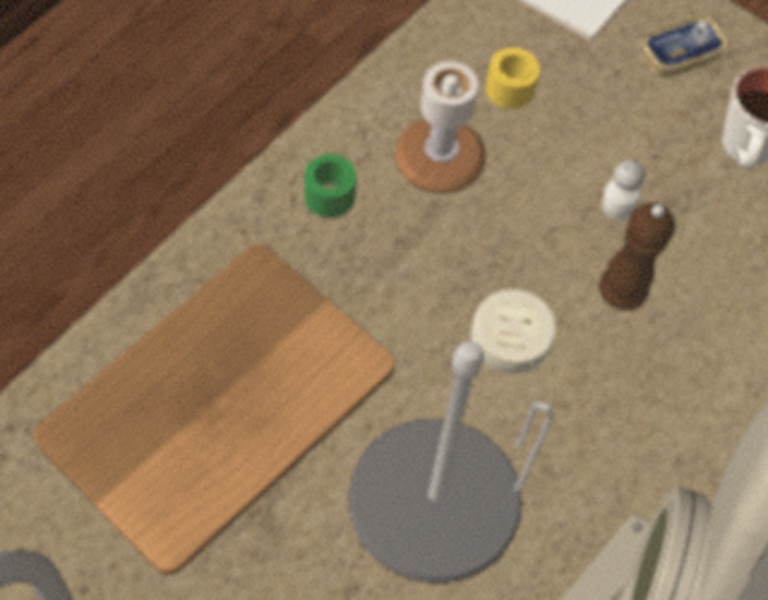

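Both views agree: roll axis at (0.544, -0.330) and board centre at (0.520, 0.080), turned -3.7°. The board size matches, at 340 x 220. First I'll lift and turn the jaws to radial, which is +37° in the world frame.

>>> send_rows(
  steps=[
    [0,0,-3.7,0,0,-0.008,-1],
    [0,0,-3.7,0,0,-0.008,-1],
    [0,0,-3.7,0,0,-0.008,-1],
    [0,0,-3.7,0,0,-0.008,-1],
    [0,0,-3.7,0,0,-0.008,-1],
    [0,0,-3.7,0,0,-0.008,-1],
    [0,0,-3.7,0,0,-0.008,-1],
    [0,0,-3.7,0,0,-0.008,-1],
    [0,0,-3.7,0,0,-0.008,-1],
    [0,0,-3.7,0,0,-0.008,-1],
  ],
  force=25,
)

```text
time: 1.15
ee_pos: [0.2291, -0.5793, 0.3167]
eef_rot: [0.866, 0.5, 0.0, -0.005]
ft_force: [0.0, -0.3, 0.1]
width: 0.087
```

```bash
cat >> h.py <<'E'
def togo(t,yaw=None):
    s=read_state();r=R.from_quat(s["eef_rot"]);M=r.as_matrix()
    print("t",round(s["time"],2),"pos",s["ee_pos"].round(4),"xaxis yaw",np.degrees(np.arctan2(M[1,0],M[0,0])).round(2),"zax",M[:,2].round(3),"F",s["ft_force"].round(1),"w",round(s["width"],4))
    print("tool shift to go",(M.T@(np.array(t)-s["ee_pos"])).round(4),"q",s["joint_positions"].round(2))
    if yaw is not None:
        tgt=R.from_euler('z',yaw,degrees=True)*R.from_quat([1,0,0,0]); print("rotvec to go",np.degrees((r.inv()*tgt).as_rotvec()).round(2))
E
python3 -c "
from h import *
togo([.544,-.3305,.30],58.8)"
```

```text
t 1.15 pos [ 0.2291 -0.5793  0.3167] xaxis yaw 60.03 zax [-0.005  0.01  -1.   ] F [ 0.  -0.3  0.1] w 0.087
tool shift to go [0.3727 0.1487 0.0177] q [ 1.23  0.31 -0.15  1.33  0.04  1.52  0.57]
rotvec to go [-0.51 -0.35  1.23]
```

>>> send_rows(
  steps=[
    [0,0,0.1,0.037,0.015,0.002,-1],
    [0,0,0.1,0.037,0.015,0.002,-1],
    [0,0,0.1,0.037,0.015,0.002,-1],
    [0,0,0.1,0.037,0.015,0.002,-1],
    [0,0,0.1,0.037,0.015,0.002,-1],
    [0,0,0.1,0.037,0.015,0.002,-1],
    [0,0,0.1,0.037,0.015,0.002,-1],
    [0,0,0.1,0.037,0.015,0.002,-1],
    [0,0,0.1,0.037,0.015,0.002,-1],
    [0,0,0.1,0.037,0.015,0.002,-1],
  ],
)

```text
time: 2.15
ee_pos: [0.5504, -0.3334, 0.2945]
eef_rot: [0.873, 0.487, -0.002, -0.006]
ft_force: [1.1, -0.5, 0.3]
width: 0.0868
```

```bash
python3 -c "
from h import *
togo([.544,-.3305,.121],58.8)
p=camera_params('wrist')
im,d=camera('wrist');cv2.imwrite('pics/w1.png',im);W=cloud(p,d);np.save('pics/w1.npy',W);print(np.array(p['world_from_camera']).round(3).tolist())
"
```

```text
t 2.15 pos [ 0.5504 -0.3334  0.2945] xaxis yaw 58.3 zax [-0.009  0.008 -1.   ] F [ 1.1 -0.5  0.3] w 0.0868
tool shift to go [-0.0013 -0.0048  0.1736] q [ 0.73  0.39 -0.35  1.29  0.13  1.5  -0.16]
rotvec to go [-0.7  -0.14 -0.5 ]
[[0.851, -0.5, -0.164, 0.594], [-0.526, -0.815, -0.245, -0.265], [-0.011, 0.294, -0.956, 0.44], [0.0, 0.0, 0.0, 1.0]]
```

View pics/w1.png

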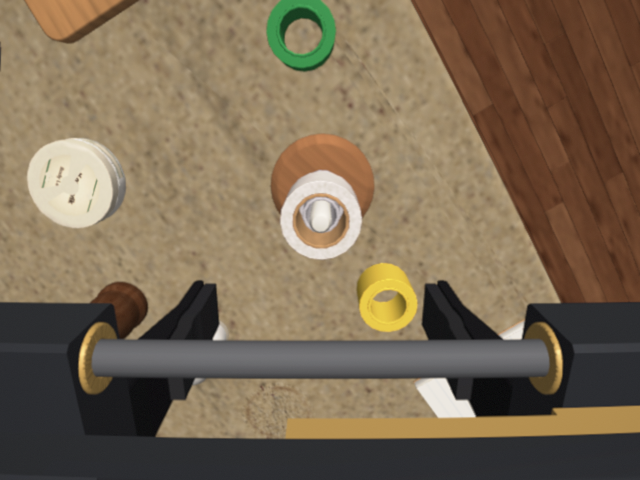

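The wrist view shows the roll top ring at about (321,215) with the white marker's rear end inside it at (320,217). The green look-alike is at (301,33) and the yellow one at (387,297), both clear of the fingers.

```bash
python3 -c "
from h import *
W=np.load('pics/w1.npy');z=W[...,2];p=camera_params('wrist')
m=((z>.137)&(z<.16)&(np.hypot(W[...,0]-.544,W[...,1]+.33)<.06))
v,u=np.where(m);cc,r=cv2.minEnclosingCircle(np.stack([u,v],1).astype(np.float32));print(cc,r,cast(p,cc,.142),'diam m',2*r/424*.298)
q=W[m];print(q.mean(0),(q.min(0)+q.max(0))/2,np.ptp(q,axis=0))
c=cast(p,cc,.142);togo([c[0],c[1],.123],58.8)
im=cv2.imread('pics/w1.png')[150:280,250:390];cv2.imwrite('pics/w1c.png',cv2.resize(im,None,fx=4,fy=4,interpolation=cv2.INTER_CUBIC))
"
```

```text
(320.8441467285156, 219.3750457763672) 40.57187271118164 [ 0.55459448 -0.32401269  0.142     ] diam m 0.057030273905340226
[ 0.54887012 -0.33228713  0.14184733] [ 0.54831638 -0.33323535  0.14357611] [0.05915227 0.05941605 0.01308139]
t 2.2 pos [ 0.5556 -0.3262  0.2934] xaxis yaw 58.78 zax [-0.007  0.013 -1.   ] F [ 1.1  6.6 -1.6] w 0.0869
tool shift to go [1.000e-04 2.000e-04 1.704e-01] q [ 0.72  0.39 -0.36  1.29  0.12  1.5  -0.17]
rotvec to go [-0.75 -0.41 -0.02]
```

View pics/w1c.png

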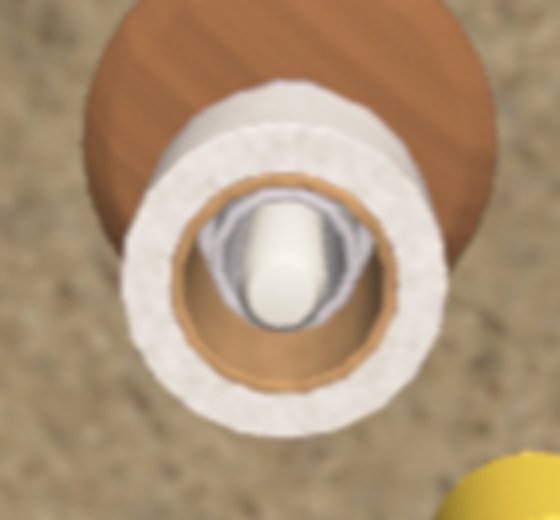

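>>> send_rows(
  steps=[
    [-0.3,-0.2,0,-0.003,-0.002,0.01,-1],
    [-0.2,-0.1,0,-0.003,-0.002,0.015,-1],
    [-0.1,-0.1,0,-0.002,-0.002,0.015,-1],
    [0,0,0,-0.001,-0.001,0.015,-1],
    [0,0,0,0,0,0.01,-1],
    [0,0,0,0,0,0.005,-1],
    [0,0,0,0,0,0,-1],
    [0,0,0,0,0,0,-1],
    [0,0,0,0,0,0,-1],
    [0,0,0,0,0,0,-1],
  ],
)

```text
time: 3.2
ee_pos: [0.5422, -0.3311, 0.2178]
eef_rot: [0.871, 0.491, -0.002, -0.001]
ft_force: [0.3, 0.1, -0.2]
width: 0.0873
```

```bash
cat > look.py <<'E'
from h import *
import sys
p=camera_params('wrist');im,d=camera('wrist');p2=camera_params('wrist')
print('camera drift mm',1000*np.linalg.norm(np.array(p2['world_from_camera'])[:3,3]-np.array(p['world_from_camera'])[:3,3]))
cv2.imwrite(f'pics/{sys.argv[1]}.png',im);W=cloud(p,d);np.save(f'pics/{sys.argv[1]}.npy',W)
E
python3 - <<'E'
import sys;sys.argv=['','w2']
exec(open('look.py').read())
z=W[...,2]
m=((z>.135)&(z<.16)&(np.hypot(W[...,0]-.544,W[...,1]+.33)<.06))
v,u=np.where(m);cc,r=cv2.minEnclosingCircle(np.stack([u,v],1).astype(np.float32));c=cast(p,cc,.142);print(cc,r,c)
q=W[m];print(q.mean(0),(q.min(0)+q.max(0))/2,np.ptp(q,axis=0))
m=(z>.145)&(np.hypot(W[...,0]-.544,W[...,1]+.33)<.03)&(z<.16); q=W[m];print('marker',len(q),q.mean(0))
togo([c[0],c[1],.123],58.8)
E
```

```text
camera drift mm 0.07342866936191812
(332.8789978027344, 250.15525817871094) 53.32025146484375 [ 0.54906003 -0.33148807  0.142     ]
[ 0.54873761 -0.33161143  0.14169694] [ 0.54815246 -0.33291962  0.14283721] [0.05943989 0.05958796 0.01564959]
marker 588 [ 0.54841628 -0.33170787  0.14778996]
t 3.25 pos [ 0.5422 -0.3312  0.2178] xaxis yaw 58.78 zax [-0.004  0.    -1.   ] F [ 0.7 -0.1 -0.9] w 0.0869
tool shift to go [0.0034 0.0064 0.0948] q [ 0.74  0.39 -0.35  1.44  0.14  1.33 -0.16]
rotvec to go [-0.22  0.1  -0.02]
```

View pics/w2.png

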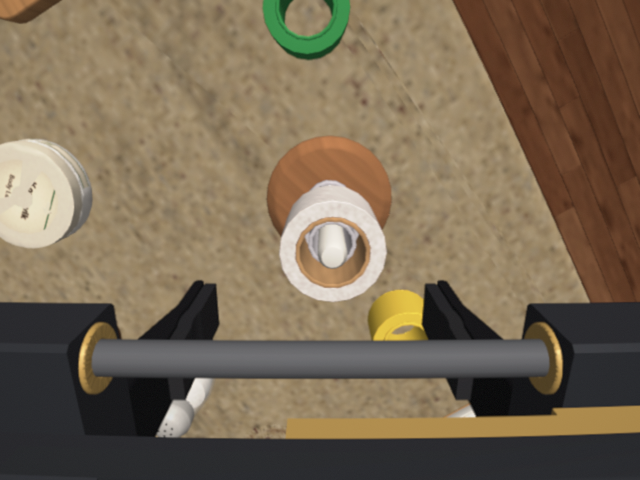

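Run:
```python
from h import *
p=camera_params('wrist');s=read_state();M=R.from_quat(s['eef_rot']).as_matrix();T=np.array(p['world_from_camera'])
print('cam in tool',(M.T@(T[:3,3]-s['ee_pos'])).round(4)); print((M.T@T[:3,:3]).round(4))
for dz in (0,.05,.0758):
    w=s['ee_pos']+M[:,2]*dz; c=T[:3,:3].T@(w-T[:3,3]); print(dz,cv2.projectPoints(c[None],np.zeros(3),np.zeros(3),p['camera_matrix'],np.array(p['dist'],float))[0].ravel(),c)
im=cv2.imread('pics/w2.png');print([ (i,int(x)) for i,x in enumerate(im[290].mean(1)) if 150<i<500][::6])
```

```text
cam in tool [ 0.0816 -0.001  -0.1453]
[[-4.000e-04 -9.551e-01 -2.963e-01]
 [ 1.000e+00 -7.000e-04  1.100e-03]
 [-1.300e-03 -2.963e-01  9.551e-01]]
0 [322.20932183 324.13248639] [0.00082167 0.0348968  0.16293603]
0.05 [321.5993777  273.92801529] [0.00075727 0.02008088 0.21069045]
0.0758 [321.38046865 255.93900515] [0.00072405 0.01243587 0.23533173]
[(151, 130), (157, 139), (163, 137), (169, 124), (175, 126), (181, 122), (187, 82), (193, 23), (199, 19), (205, 38), (211, 36), (217, 121), (223, 134), (229, 141), (235, 135), (241, 132), (247, 137), (253, 129), (259, 137), (265, 130), (271, 134), (277, 135), (283, 137), (289, 129), (295, 138), (301, 216), (307, 217), (313, 215), (319, 215), (325, 219), (331, 213), (337, 217), (343, 218), (349, 222), (355, 213), (361, 213), (367, 143), (373, 141), (379, 134), (385, 130), (391, 145), (397, 157), (403, 162), (409, 142), (415, 134), (421, 129), (427, 20), (433, 38), (439, 35), (445, 23), (451, 28), (457, 131), (463, 143), (469, 135), (475, 139), (481, 129), (487, 132), (493, 132), (499, 123)]
```

>>> send_rows(
  steps=[
    [-0.1,0.1,0,0.002,0.003,0.005,-1],
    [-0.1,0,0,0.001,0.003,0.01,-1],
    [0,0,0,0,0,0.015,-1],
    [0,0,0,0,0,0.015,-1],
    [0,0,0,0,0,0.015,-1],
    [0,0,0,0,0,0.015,-1],
    [0,0,0,0,0,0.012,-1],
    [0,0,0,0,0,0.008,-1],
    [0,0,0,0,0,0.002,-1],
    [0,0,0,0,0,0,-1],
  ],
)

```text
time: 4.25
ee_pos: [0.5485, -0.3306, 0.1096]
eef_rot: [0.871, 0.491, -0.001, -0.002]
ft_force: [-0.3, -0.3, 0.4]
width: 0.087
```

```bash
python3 look.py w3
python3 - <<'E'
from h import *
togo([.548,-.3315,.121],58.8)
p=camera_params('wrist');W=np.load('pics/w3.npy');z=W[...,2]
m=((z>.137)&(z<.146)&(np.hypot(W[...,0]-.546,W[...,1]+.331)<.035)).astype(np.uint8)
v,u=np.where(m);print(u.min(),u.max(),v.min(),v.max());q=W[m>0];print((q.min(0)+q.max(0))/2,np.ptp(q,axis=0))
E
```

```text
camera drift mm 0.2711837033793866
t 4.3 pos [ 0.5486 -0.3306  0.1098] xaxis yaw 58.83 zax [-0.003  0.002 -1.   ] F [ 0.9  0.1 -0.6] w 0.0866
tool shift to go [-0.001  -0.0001 -0.0112] q [ 0.73  0.49 -0.34  1.55  0.17  1.14 -0.19]
rotvec to go [-0.2  -0.03  0.03]
231 418 288 437
[ 0.54761677 -0.33079113  0.14147982] [0.05983263 0.05597222 0.00895927]
```

View pics/w3.png

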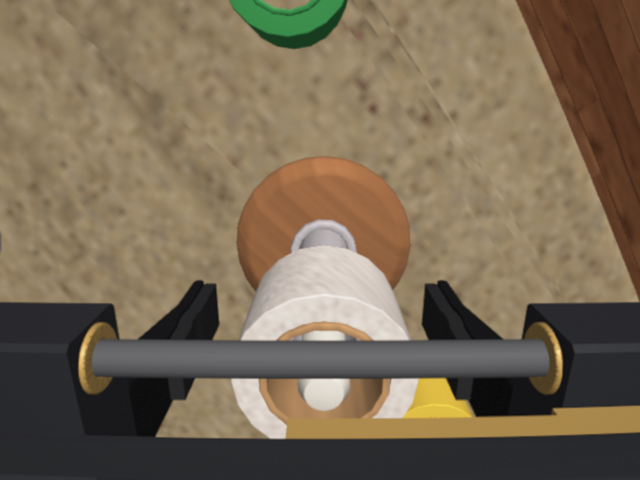

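The wrist view shows the roll between the fingers, about (231–418, 330), centred to within 1–2 mm. The tool sits 11 mm low, so I'll raise it and close.

>>> send_rows(
  steps=[
    [-0.1,0,0,-0.001,0,-0.005,-1],
    [0,0,0,0,0,-0.004,-1],
    [0,0,0,0,0,0,0],
    [0,0,0,0,0,0,0.4],
    [0,0,0,0,0,0,1],
    [0,0,0,0,0,0,1],
    [0,0,0,0,0,0,1],
    [0,0,0,0,0,0,1],
    [0,0,0,0,0,0,1],
    [0,0,0,0,0,0,1],
  ],
  force=25,
)

```text
time: 5.3
ee_pos: [0.5494, -0.3324, 0.1228]
eef_rot: [0.871, 0.491, 0.001, 0.001]
ft_force: [-0.9, 0.6, 0.7]
width: 0.0578
```

Run:
```python
from h import *
togo([.548,-.3315,.121],58.8)
```

```text
t 5.3 pos [ 0.5494 -0.3324  0.1228] xaxis yaw 58.81 zax [ 0.003 -0.001 -1.   ] F [-0.9  0.6  0.7] w 0.0578
tool shift to go [ 0.0001 -0.0017  0.0018] q [ 0.73  0.47 -0.34  1.54  0.17  1.16 -0.19]
rotvec to go [ 0.19 -0.02  0.01]
```

>>> send_rows(
  steps=[
    [0,0,0,0,0,-0.004,1],
    [0,0,0,0,0,-0.006,1],
    [0,0,0,0,0,-0.008,1],
    [0,0,0,0,0,-0.012,1],
    [0,0,0,0,0,-0.015,1],
    [0,0,0,0,0,-0.015,1],
    [0,0,0,0,0,-0.015,1],
    [0,0,0,0,0,-0.015,1],
    [0,0,0,0,0,-0.01,1],
    [0,0,0,0,0,-0.003,1],
  ],
)

```text
time: 6.3
ee_pos: [0.5495, -0.3322, 0.2374]
eef_rot: [0.871, 0.491, 0.002, 0.003]
ft_force: [0.4, 0.2, -2.1]
width: 0.058
```

Run:
```python
from h import *
togo([.57,-.03,.2],58.8)
im,d=camera('scene');cv2.imwrite('pics/s2.png',im);p=camera_params('scene');W=cloud(p,d)
cv2.imwrite('pics/s2c.png',cv2.resize(im[60:300,250:640],None,fx=2,fy=2))
pt,dt=camera('top');Wt=cloud(camera_params('top'),dt);cv2.imwrite('pics/t2.png',pt)
# arm heights above by radius (along arm)
for n,w,dd in(('top',Wt,dt),('scene',W,d)):
    m=(dd>0)&(w[...,2]>.36)&(w[...,0]>-.1)&(w[...,0]<.7)&(w[...,1]<.1)&(w[...,1]>-.6)
    q=w[m]
    r=np.hypot(q[:,0],q[:,1])
    for a in np.arange(0,.6,.1):
        k=(r>=a)&(r<a+.1)
        if k.sum()>5: print(n,round(a,2),k.sum(),'z',np.percentile(q[k,2],[2,50,98]).round(2),'az',np.degrees(np.arctan2(np.median(q[k,1]),np.median(q[k,0]))).round())
```

```text
t 6.3 pos [ 0.5495 -0.3322  0.2374] xaxis yaw 58.83 zax [ 0.006 -0.003 -1.   ] F [ 0.4  0.2 -2.1] w 0.058
tool shift to go [ 0.2692 -0.1391  0.0366] q [ 0.74  0.39 -0.35  1.41  0.13  1.36 -0.16]
rotvec to go [ 0.38 -0.03  0.03]
top 0.0 2017 z [0.37 0.48 0.66] az -50.0
top 0.1 3508 z [0.56 0.72 0.74] az -48.0
top 0.2 2775 z [0.65 0.7  0.72] az -44.0
top 0.3 2260 z [0.64 0.67 0.69] az -38.0
top 0.4 2008 z [0.62 0.65 0.67] az -35.0
top 0.5 2014 z [0.55 0.63 0.65] az -32.0
scene 0.0 8635 z [0.37 0.49 0.67] az -44.0
scene 0.1 9322 z [0.52 0.69 0.74] az -42.0
scene 0.2 3562 z [0.62 0.7  0.72] az -39.0
scene 0.3 2779 z [0.61 0.67 0.69] az -35.0
scene 0.4 2271 z [0.59 0.64 0.67] az -32.0
scene 0.5 2639 z [0.37 0.61 0.64] az -29.0
```

View pics/s2c.png

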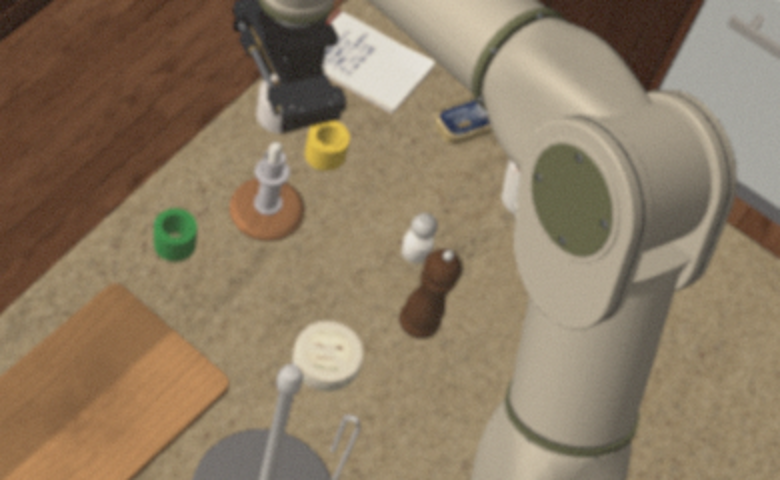

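The scene view shows the roll in the gripper and the marker still standing in the spindle. The forearm is about 0.6 m up, well clear of the 0.34 m towel post. Next I'll carry the roll to the board.

>>> send_rows(
  steps=[
    [0.1,0,0,0.014,-0.007,0.001,1],
    [0.1,0,0,0.025,-0.013,0.002,1],
    [0.1,0,0,0.03,-0.015,0.003,1],
    [0.1,0,0,0.032,-0.017,0.003,1],
    [0,0,0,0.033,-0.018,0.003,1],
    [0,0,0,0.033,-0.018,0.003,1],
    [0,0,0,0.033,-0.017,0.003,1],
    [0,0,0,0.03,-0.015,0.003,1],
    [0,0,0,0.02,-0.011,0.002,1],
    [0,0,0,0.01,-0.005,0,1],
  ],
)

```text
time: 7.4
ee_pos: [0.5613, -0.0184, 0.2035]
eef_rot: [0.87, 0.492, -0.005, -0.007]
ft_force: [-0.0, -0.2, -0.7]
width: 0.0586
```

Run:
```python
from h import *
togo([.57,-.03,.051],58.8)
```

```text
t 7.4 pos [ 0.5613 -0.0184  0.2035] xaxis yaw 58.97 zax [-0.015  0.006 -1.   ] F [-0.  -0.2 -0.7] w 0.0586
tool shift to go [-0.0051  0.016   0.1523] q [ 0.4   0.27 -0.53  1.65  0.13  1.28 -0.69]
rotvec to go [-0.94  0.15  0.17]
```

>>> send_rows(
  steps=[
    [-0.4,0.1,0,0,0.003,0.005,1],
    [-0.3,0,0.1,0,0.002,0.01,1],
    [-0.2,0,0,0,0,0.015,1],
    [0,0,0,0,0,0.018,1],
    [0,0,0,0,0,0.018,1],
    [0,0,0,0,0,0.016,1],
    [0,0,0,0,0,0.012,1],
    [0,0,0,0,0,0.008,1],
    [0,0,0,0,0,0,1],
    [0,0,0,0,0,0,1],
  ],
)

```text
time: 8.4
ee_pos: [0.5636, -0.0321, 0.0909]
eef_rot: [0.874, 0.486, -0.003, 0.001]
ft_force: [0.0, 0.8, -0.4]
width: 0.058
```

```bash
python3 - <<'E'
from h import *
togo([.57,-.02,.051],58.8)
E
python3 look.py w4
```

```text
t 8.4 pos [ 0.5636 -0.0321  0.0909] xaxis yaw 58.16 zax [-0.004 -0.005 -1.   ] F [ 0.   0.8 -0.4] w 0.058
tool shift to go [ 0.0139 -0.0009  0.0398] q [ 0.39  0.38 -0.5   1.77  0.21  1.05 -0.74]
rotvec to go [-0.04  0.37 -0.64]
camera drift mm 0.09736094318403707
```

View pics/w4.png

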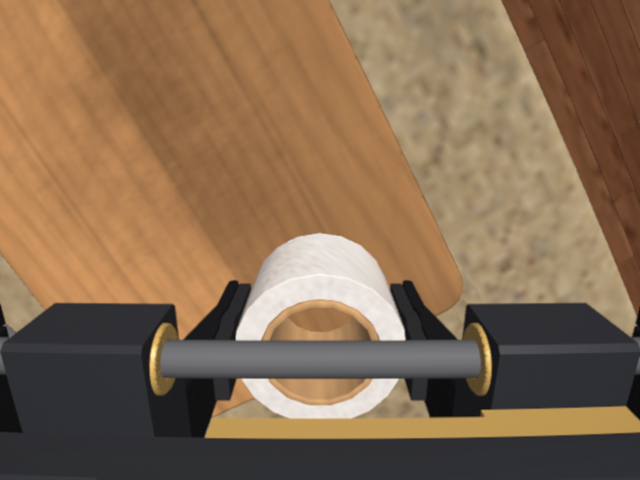

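The wrist view shows the roll level in the jaws over the board's near corner; I'll shift it 22 mm further in, then lower it.

>>> send_rows(
  steps=[
    [0,0.2,-0.3,0.006,-0.001,0.001,1],
    [0,0.1,-0.2,0.008,-0.001,0.002,1],
    [0,0,-0.1,0.006,-0.001,0.004,1],
    [0,0,0,0.002,0,0.006,1],
    [0,0,0,0,0,0.006,1],
    [0,0,0,0,0,0.005,1],
    [0,0,0,0,0,0.003,1],
    [0,0,0,0,0,0.002,1],
    [0,0,0,0,0,0,1],
    [0,0,0,0,0,0,1],
  ],
)

```text
time: 9.45
ee_pos: [0.5745, -0.0093, 0.0609]
eef_rot: [0.871, 0.491, 0.001, 0.001]
ft_force: [0.7, -0.3, -0.5]
width: 0.058
```

Run:
```python
from h import *
togo([.57,-.01,.051],58.8)
```

```text
t 9.45 pos [ 0.5745 -0.0093  0.0609] xaxis yaw 58.86 zax [ 0.002 -0.    -1.   ] F [ 0.7 -0.3 -0.5] w 0.058
tool shift to go [-0.0029 -0.0035  0.0099] q [ 0.35  0.44 -0.49  1.77  0.24  1.   -0.79]
rotvec to go [ 0.1  -0.03  0.06]
```

Good; the last 10 mm go slowly, watching the force.

>>> send_rows(
  steps=[
    [0,0,0,0,0,0.002,1],
    [0,0,0,0,0,0.002,1],
    [0,0,0,0,0,0.002,1],
    [0,0,0,0,0,0.001,1],
    [0,0,0,0,0,0.001,1],
    [0,0,0,0,0,0.001,1],
    [0,0,0,0,0,0,1],
    [0,0,0,0,0,0,1],
    [0,0,0,0,0,0,1],
    [0,0,0,0,0,0,1],
  ],
)

```text
time: 10.45
ee_pos: [0.5749, -0.0096, 0.0517]
eef_rot: [0.871, 0.491, 0.001, 0.001]
ft_force: [-0.1, 0.1, -0.2]
width: 0.0584
```

Run:
```python
from h import *
togo([.57,-.01,.051],58.8)
```

```text
t 10.45 pos [ 0.5749 -0.0096  0.0517] xaxis yaw 58.84 zax [ 0.003 -0.001 -1.   ] F [-0.1  0.1 -0.2] w 0.0584
tool shift to go [-0.0029 -0.004   0.0007] q [ 0.34  0.45 -0.49  1.77  0.25  0.98 -0.79]
rotvec to go [ 0.16 -0.05  0.04]
```

>>> send_rows(
  steps=[
    [0,0,0,0,0,0.0005,1],
    [0,0,0,0,0,0.0005,1],
    [0,0,0,0,0,0.0005,1],
    [0,0,0,0,0,0.0005,1],
    [0,0,0,0,0,0,1],
    [0,0,0,0,0,0,0.9],
    [0,0,0,0,0,0,0.6],
    [0,0,0,0,0,0,0.2],
    [0,0,0,0,0,0,-0.4],
    [0,0,0,0,0,0,-1],
  ],
)

```text
time: 11.45
ee_pos: [0.5752, -0.0096, 0.0509]
eef_rot: [0.871, 0.491, 0.001, 0.001]
ft_force: [0.9, -0.4, 0.4]
width: 0.0635
```

```bash
python3 look.py w5;python3 - <<'E'
from h import *
togo([.57,-.01,.051],58.8)
W=np.load('pics/w5.npy');z=W[...,2]
m=(np.hypot(W[...,0]-.575,W[...,1]+.01)<.045)&(z>.055)&(z<.08);q=W[m];print(np.median(q,0),(q.min(0)+q.max(0))/2,np.ptp(q,axis=0))
E
```

```text
camera drift mm 0.0018929934693071339
t 11.5 pos [ 0.5752 -0.0096  0.0509] xaxis yaw 58.83 zax [ 0.004 -0.001 -1.   ] F [ 0.4 -0.1 -0.1] w 0.0663
tool shift to go [-0.0031 -0.0042 -0.0001] q [ 0.34  0.45 -0.49  1.77  0.25  0.98 -0.79]
rotvec to go [ 0.21 -0.05  0.03]
[ 0.57703963 -0.00200813  0.06920018] [ 0.58028793 -0.00859553  0.06749609] [0.07605646 0.06297873 0.02498445]
```

View pics/w5.png

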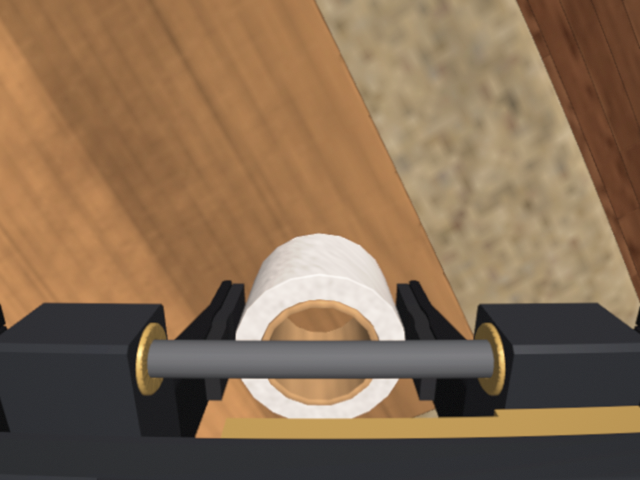

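The wrist view shows the roll standing flat on the board with its top at 0.069 m (0.070 expected), and the jaws are opening. I'll finish opening and go straight up.

>>> send_rows(
  steps=[
    [0,0,0,0,0,0,-1],
    [0,0,0,0,0,0,-1],
    [0,0,0,0,0,0,-1],
    [0,0,0,0,0,-0.004,-1],
    [0,0,0,0,0,-0.01,-1],
    [0,0,0,0,0,-0.02,-1],
    [0,0,0,0,0,-0.025,-1],
    [0,0,0,0,0,-0.03,-1],
    [0,0,0,0,0,-0.03,-1],
    [0,0,0,0,0,-0.03,-1],
  ],
)

```text
time: 12.5
ee_pos: [0.5723, -0.0091, 0.2051]
eef_rot: [0.871, 0.492, -0.001, -0.0]
ft_force: [0.7, 0.3, 0.4]
width: 0.0868
```

Run:
```python
from h import *
togo([.545,-.331,.25],58.8)
```

```text
t 12.5 pos [ 0.5723 -0.0091  0.2051] xaxis yaw 58.9 zax [-0.002 -0.    -1.   ] F [0.7 0.3 0.4] w 0.0868
tool shift to go [-0.2898  0.1428 -0.0447] q [ 0.38  0.29 -0.53  1.63  0.15  1.27 -0.72]
rotvec to go [-0.11  0.08  0.1 ]
```

>>> send_rows(
  steps=[
    [0,0,0,-0.015,0.008,-0.012,-1],
    [0,0,0,-0.028,0.014,-0.01,-1],
    [0,0,0,-0.034,0.017,-0.005,-1],
    [0,0,0,-0.036,0.018,-0.002,-1],
    [0,0,0,-0.036,0.018,-0.001,-1],
    [0,0,0,-0.036,0.018,-0.001,-1],
    [0,0,0,-0.034,0.016,0,-1],
    [0,0,0,-0.028,0.013,0,-1],
    [0,0,0,-0.018,0.008,0,-1],
    [0,0,0,-0.008,0.004,0,-1],
  ],
)

```text
time: 13.5
ee_pos: [0.5486, -0.3193, 0.2545]
eef_rot: [0.869, 0.495, 0.006, 0.005]
ft_force: [-0.0, -0.8, -1.3]
width: 0.0871
```

>>> send_rows(
  steps=[
    [0,0,0,0,0,0,-0.5],
    [0,0,0,0,0,0,-0.5],
    [0,0,0,0,0,0,-0.5],
    [0,0,0,0,0,0,-0.5],
    [0,0,0,0,0,0,-0.5],
    [0,0,0,0,0,0,-0.5],
    [0,0,0,0,0,0,-0.5],
    [0,0,0,0,0,0,-0.5],
    [0,0,0,0,0,0,-0.5],
    [0,0,0,0,0,0,-0.5],
  ],
)

```text
time: 14.5
ee_pos: [0.5505, -0.3138, 0.2561]
eef_rot: [0.867, 0.498, 0.007, 0.005]
ft_force: [0.9, -0.0, -0.1]
width: 0.065
```

```bash
python3 look.py w6;python3 - <<'E'
from h import *
togo([.547,-.331,.144],58.8)
W=np.load('pics/w6.npy');z=W[...,2];im=cv2.imread('pics/w6.png')
m=(np.hypot(W[...,0]-.547,W[...,1]+.331)<.03)&(z>.143)&(z<.16);q=W[m];print('marker',m.sum(),np.median(q,0),(q.min(0)+q.max(0))/2,np.ptp(q,axis=0))
m2=(np.hypot(W[...,0]-.547,W[...,1]+.331)<.03)&(z>.118)&(z<.128);q=W[m2];print('mouth',m2.sum(),np.median(q,0),(q.min(0)+q.max(0))/2,np.ptp(q,axis=0))
v,u=np.where(m);print(u.mean(),v.mean());u,v=int(u.mean()),int(v.mean())
c=im[v-45:v+60,u-50:u+50];cv2.imwrite('pics/w6c.png',cv2.resize(c,None,fx=5.5,fy=5.5,interpolation=cv2.INTER_CUBIC))
E
```

```text
camera drift mm 0.023215811303702573
t 14.55 pos [ 0.5504 -0.3139  0.2561] xaxis yaw 59.74 zax [ 0.018 -0.002 -1.   ] F [ 0.8 -0.2 -0.3] w 0.0653
tool shift to go [-0.0174  0.0038  0.112 ] q [ 0.73  0.36 -0.36  1.41  0.12  1.38 -0.16]
rotvec to go [ 0.94 -0.45  0.94]
marker 473 [ 0.54862111 -0.33138783  0.14777897] [ 0.54810749 -0.33284191  0.14669875] [0.01590521 0.01647493 0.00735369]
mouth 512 [ 0.55251313 -0.32667067  0.12370915] [ 0.54812845 -0.33271471  0.12299671] [0.02859827 0.027922   0.00998386]
329.7399577167019 263.20084566596194
```

View pics/w6c.png

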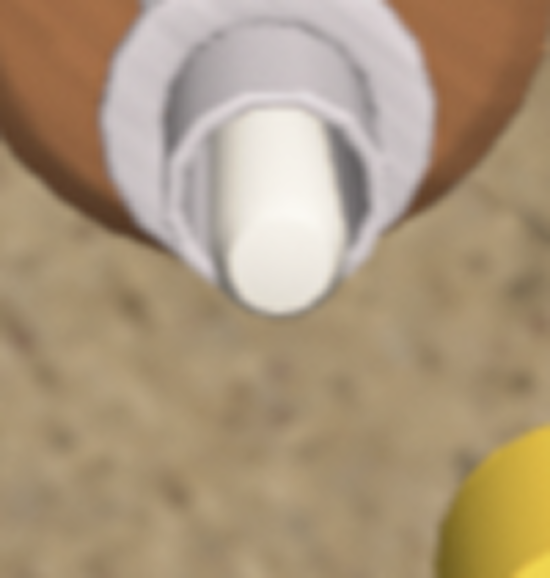

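View pics/w6.png

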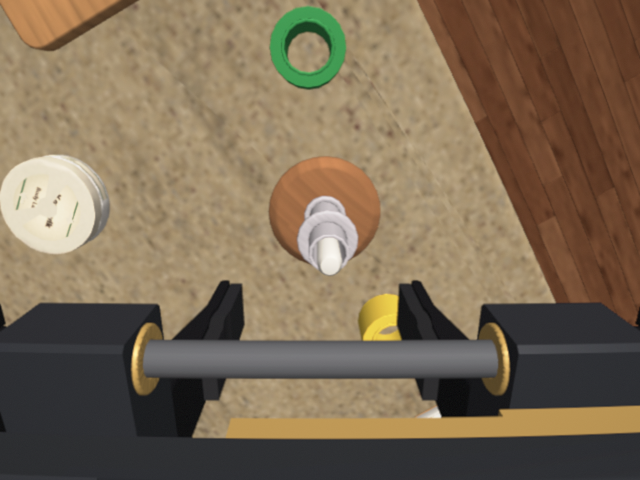

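The wrist view shows the marker's rear end at (330,263), upright and round, with the bare spindle mouth around it. The measured marker position is (0.548, -0.332) and its top reads 0.148 (expected 0.149).

>>> send_rows(
  steps=[
    [0.4,-0.2,0,-0.004,0.001,0.005,-0.5],
    [0.3,-0.1,0,-0.006,0.002,0.01,-0.5],
    [0.2,-0.1,0,-0.005,0.001,0.014,-0.5],
    [0,0,0,-0.002,0.001,0.014,-0.5],
    [0,0,0,0,0,0.012,-0.5],
    [0,0,0,0,0,0.01,-0.5],
    [0,0,0,0,0,0.006,-0.5],
    [0,0,0,0,0,0.003,-0.5],
    [0,0,0,0,0,0,-0.5],
    [0,0,0,0,0,0,-0.5],
  ],
)

```text
time: 15.55
ee_pos: [0.545, -0.3325, 0.1733]
eef_rot: [0.867, 0.498, -0.001, -0.002]
ft_force: [0.0, 0.2, 0.3]
width: 0.0654
```

```bash
python3 look.py w7;python3 - <<'E'
from h import *
togo([.5483,-.332,.144],58.8)
W=np.load('pics/w7.npy');z=W[...,2]
m=(np.hypot(W[...,0]-.547,W[...,1]+.331)<.025)&(z>.143)&(z<.16);q=W[m];print('marker',m.sum(),np.median(q,0),(q.min(0)+q.max(0))/2,np.ptp(q,axis=0))
E
```

```text
camera drift mm 0.11302799981765597
t 15.6 pos [ 0.5451 -0.3325  0.1734] xaxis yaw 59.72 zax [-0.003  0.002 -1.   ] F [-0.5  0.3 -0.1] w 0.0653
tool shift to go [0.0021 0.0026 0.0294] q [ 0.74  0.43 -0.34  1.49  0.15  1.25 -0.15]
rotvec to go [-0.21 -0.01  0.92]
marker 976 [ 0.54877815 -0.33091737  0.14793515] [ 0.54795093 -0.33279417  0.14674423] [0.01635349 0.01677256 0.00747052]
```

View pics/w7.png

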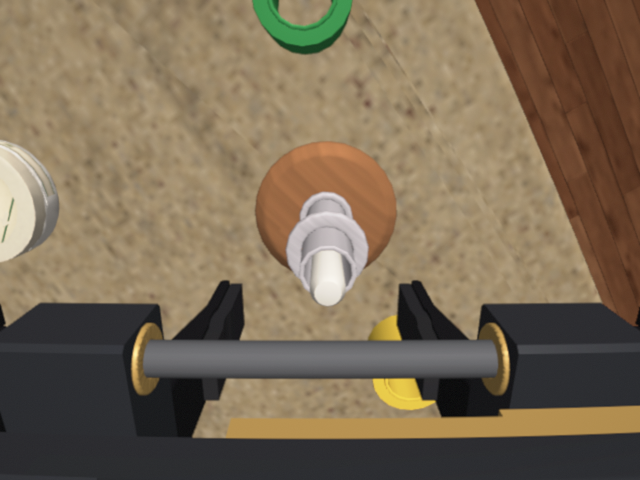

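>>> send_rows(
  steps=[
    [-0.1,0,0,0.001,0.0015,0.003,-0.5],
    [-0.1,0,0,0.001,0.001,0.005,-0.5],
    [0,0,0,0,0,0.006,-0.5],
    [0,0,0,0,0,0.005,-0.5],
    [0,0,0,0,0,0.003,-0.5],
    [0,0,0,0,0,0.002,-0.5],
    [0,0,0,0,0,0.001,-0.5],
    [0,0,0,0,0,0,-0.3],
    [0,0,0,0,0,0,0],
    [0,0,0,0,0,0,0.1],
  ],
)

```text
time: 16.6
ee_pos: [0.5491, -0.3322, 0.1473]
eef_rot: [0.867, 0.498, 0.001, 0.001]
ft_force: [0.1, -0.3, 0.7]
width: 0.0486
```

```bash
python3 look.py w8;python3 - <<'E'
from h import *
togo([.5483,-.332,.144],59.7)
E
```

```text
camera drift mm 0.044129080120387104
t 16.65 pos [ 0.5491 -0.3322  0.1473] xaxis yaw 59.72 zax [ 0.002 -0.001 -1.   ] F [ 0.4 -0.4 -0.3] w 0.0452
tool shift to go [-0.0002 -0.0008  0.0033] q [ 0.73  0.45 -0.34  1.51  0.16  1.2  -0.16]
rotvec to go [ 0.12 -0.01  0.02]
```

View pics/w8.png

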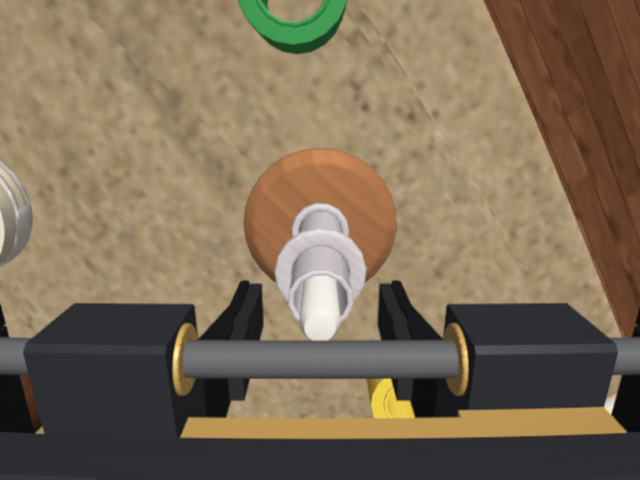

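The marker's rear end at (320,325) is centred between the pads, matching the TCP's projected row of 324. I'll lower 3 mm and close.

>>> send_rows(
  steps=[
    [0,0,0,0,0,0.0015,0.1],
    [0,0,0,0,0,0.001,0.1],
    [0,0,0,0,0,0.0005,0.2],
    [0,0,0,0,0,0,0.4],
    [0,0,0,0,0,0,0.5],
    [0,0,0,0,0,0,0.7],
    [0,0,0,0,0,0,1],
    [0,0,0,0,0,0,1],
    [0,0,0,0,0,0,1],
    [0,0,0,0,0,0,1],
  ],
  force=30,
)

```text
time: 17.65
ee_pos: [0.5492, -0.3322, 0.1443]
eef_rot: [0.867, 0.498, 0.001, 0.001]
ft_force: [-0.3, 0.7, -0.4]
width: 0.0187
```

>>> send_rows(
  steps=[
    [0,0,0,0,0,0,1],
    [0,0,0,0,0,0,1],
    [0,0,0,0,0,0,1],
    [0,0,0,0,0,-0.002,1],
    [0,0,0,0,0,-0.004,1],
    [0,0,0,0,0,-0.006,1],
    [0,0,0,0,0,-0.006,1],
    [0,0,0,0,0,-0.006,1],
    [0,0,0,0,0,-0.003,1],
    [0,0,0,0,0,0,1],
  ],
  force=30,
)

```text
time: 18.65
ee_pos: [0.5495, -0.3324, 0.1747]
eef_rot: [0.867, 0.498, 0.001, 0.002]
ft_force: [0.5, 1.0, 0.1]
width: 0.0186
```

```bash
python3 look.py w9;python3 - <<'E'
from h import *
togo([.549,-.332,.31],59.7)
E
```

```text
camera drift mm 0.23931669571612846
t 18.7 pos [ 0.5494 -0.3323  0.1745] xaxis yaw 59.72 zax [ 0.003 -0.002 -1.   ] F [-0.4 -0.2 -0.6] w 0.0186
tool shift to go [ 1.000e-04 -0.000e+00 -1.355e-01] q [ 0.73  0.43 -0.35  1.49  0.15  1.25 -0.16]
rotvec to go [ 0.21 -0.01  0.02]
```

View pics/w9.png

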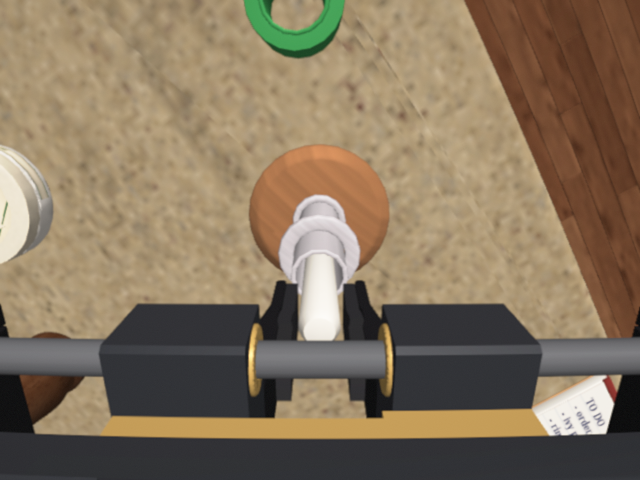

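The marker is rising with the gripper, its rear at (320,330). I'll draw it all the way out.

>>> send_rows(
  steps=[
    [0,0,0,0,0,-0.005,1],
    [0,0,0,0,0,-0.01,1],
    [0,0,0,0,0,-0.015,1],
    [0,0,0,0,0,-0.018,1],
    [0,0,0,0,0,-0.02,1],
    [0,0,0,0,0,-0.02,1],
    [0,0,0,0,0,-0.02,1],
    [0,0,0,0,0,-0.015,1],
    [0,0,0,0,0,-0.01,1],
    [0,0,0,0,0,-0.003,1],
  ],
)

```text
time: 19.7
ee_pos: [0.5489, -0.3317, 0.3245]
eef_rot: [0.867, 0.498, 0.002, 0.003]
ft_force: [0.6, 0.2, 0.5]
width: 0.0188
```

```bash
python3 look.py w10;python3 - <<'E'
from h import *
togo([.52,.10,.30],59.7)
im,d=camera('scene');cv2.imwrite('pics/s10.png',cv2.resize(im[0:250,200:520],None,fx=2.4,fy=2.4))
E
```

```text
camera drift mm 0.04628298594556499
t 19.75 pos [ 0.5489 -0.3317  0.3244] xaxis yaw 59.75 zax [ 0.007 -0.003 -1.   ] F [ 0.  -0.7 -0.1] w 0.0186
tool shift to go [ 0.3583 -0.2426  0.0228] q [ 0.73  0.36 -0.35  1.26  0.12  1.53 -0.13]
rotvec to go [ 0.43 -0.04  0.05]
```

View pics/s10.png

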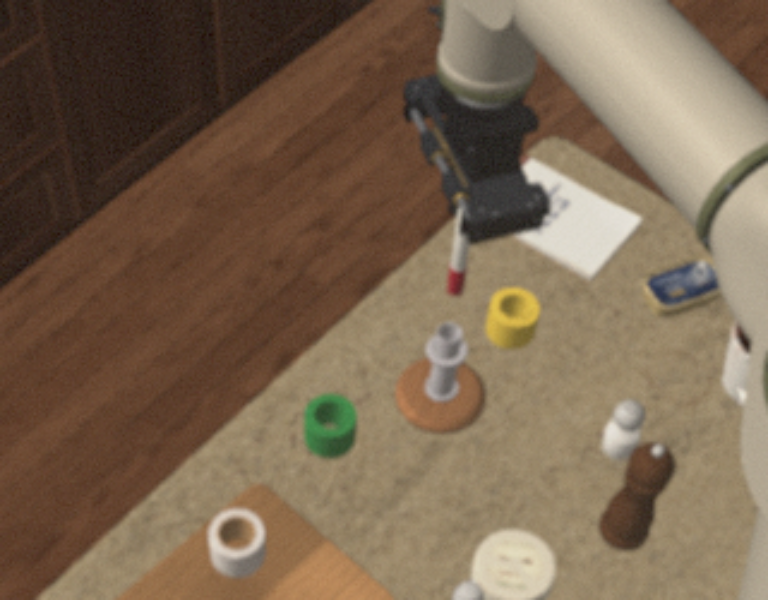

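View pics/w10.png

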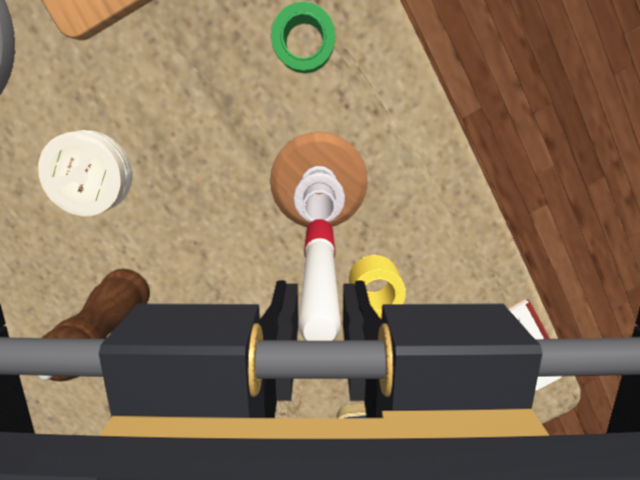

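Both views show the marker clear of the spindle, hanging straight down with its red cap lowest (scene crop (456,280)). The white roll is lying on the board at crop (238,540). I'll move over the board.

>>> send_rows(
  steps=[
    [0.1,0,0,0.012,-0.009,0,1],
    [0.1,0,0,0.025,-0.019,0.002,1],
    [0.1,0,0,0.034,-0.026,0.003,1],
    [0,0,0,0.037,-0.029,0.003,1],
    [0,0,0,0.038,-0.029,0.003,1],
    [0,0,0,0.038,-0.029,0.003,1],
    [0,0,0,0.037,-0.028,0.002,1],
    [0,0,0,0.034,-0.026,0.001,1],
    [0,0,0,0.025,-0.019,0,1],
    [0,0,0,0.012,-0.009,0,1],
  ],
)

```text
time: 20.8
ee_pos: [0.4927, 0.053, 0.2954]
eef_rot: [0.867, 0.498, -0.006, -0.004]
ft_force: [0.8, -0.6, 0.2]
width: 0.0186
```

Run:
```python
from h import *
togo([.50,.05,.30],59.7)
```

```text
t 20.8 pos [0.4927 0.053  0.2954] xaxis yaw 59.76 zax [-0.015  0.002 -1.   ] F [ 0.8 -0.6  0.2] w 0.0186
tool shift to go [ 0.0011  0.0078 -0.0047] q [ 0.4   0.07 -0.62  1.67  0.04  1.43 -0.75]
rotvec to go [-0.77  0.34  0.06]
```

>>> send_rows(
  steps=[
    [-0.3,1.5,0,0,0,0,1],
    [-0.2,2.5,0,0,0,0,1],
    [-0.2,2.5,0,0,0,0,1],
    [0,2.5,0,0,0,0,1],
    [0,2.5,0,0,0,0,1],
    [0,2.5,0,0,0,0,1],
    [0,2.5,0,0,0,0,1],
    [0,2.5,0,0,0,0,1],
    [0,2.0,0,0,0,0,1],
    [0,1.0,0,0,0,0,1],
  ],
)

```text
time: 21.8
ee_pos: [0.4857, 0.0537, 0.2884]
eef_rot: [0.851, 0.487, 0.169, -0.099]
ft_force: [-1.2, -0.1, -0.4]
width: 0.0187
```

Run:
```python
from h import *
togo([.50,.05,.30])
im,d=camera('scene');cv2.imwrite('pics/s11.png',im)
```

```text
t 21.8 pos [0.4857 0.0537 0.2884] xaxis yaw 59.53 zax [ 0.191  0.333 -0.924] F [-1.2 -0.1 -0.4] w 0.0187
tool shift to go [ 0.0082  0.0142 -0.0092] q [ 0.54 -0.11 -0.47  1.89 -0.43  1.2  -0.33]
```

View pics/s11.png

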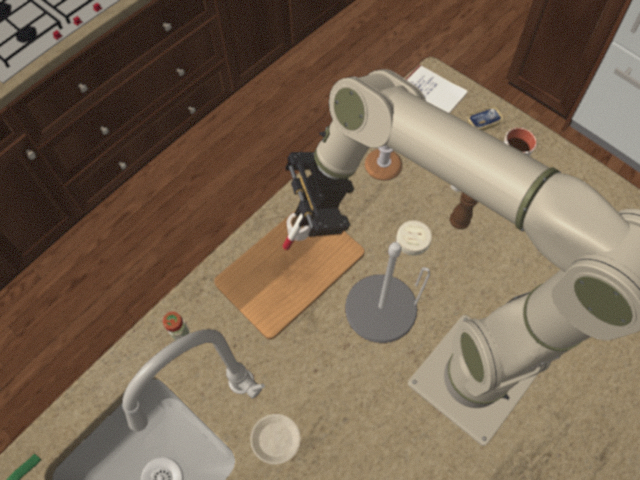

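The scene view shows the marker held at about half the slant over the board, its red cap at (288,243), and the arm well clear of the post. Another 22° to go.

>>> send_rows(
  steps=[
    [0,1.5,0,0.002,0.001,0,1],
    [0,2.5,0,0.003,0.002,0,1],
    [0,2.5,0,0.003,0.002,0,1],
    [0,2.5,0,0.003,0.002,0,1],
    [0,2.5,0,0.003,0.002,0,1],
    [0,2.5,0,0.003,0.002,0,1],
    [0,2.5,0,0.003,0.002,0,1],
    [0,2.5,0,0.003,0.002,0,1],
    [0,2.0,0,0.002,0.001,0,1],
    [0,1.0,0,0,0,0,1],
  ],
)

```text
time: 22.85
ee_pos: [0.5092, 0.0637, 0.2995]
eef_rot: [0.802, 0.457, 0.332, -0.192]
ft_force: [0.5, -0.1, 0.1]
width: 0.0184
```

>>> send_rows(
  steps=[
    [0,0,0,0,0,0,1],
    [0,0,0,0,0,0,1],
    [0,0,0,0,0,0,1],
    [0,0,0,0,0,0,1],
    [0,0,0,0,0,0,1],
    [0,0,0,0,0,0,1],
    [0,0,0,0,0,0,1],
    [0,0,0,0,0,0,1],
    [0,0,0,0,0,0,1],
    [0,0,0,0,0,0,1],
  ],
)

```text
time: 23.85
ee_pos: [0.5088, 0.0642, 0.2993]
eef_rot: [0.803, 0.458, 0.33, -0.191]
ft_force: [-0.6, -0.2, 0.5]
width: 0.0185
```

```bash
python3 look.py w12
python3 - <<'E'
from h import *
togo([.50,.05,.30])
s=read_state();M=R.from_quat(s['eef_rot']).as_matrix();print('tilt',np.degrees(np.arccos(-M[2,2])),'cap est',s['ee_pos']+.128*M[:,2])
im,d=camera('scene');W=cloud(camera_params('scene'),d);np.save('pics/s12.npy',W);cv2.imwrite('pics/s12.png',im)
cv2.imwrite('pics/s12c.png',cv2.resize(im[130:350,180:440],None,fx=2.7,fy=2.7,interpolation=cv2.INTER_CUBIC))
hsv=cv2.cvtColor(im,cv2.COLOR_BGR2HSV)
v,u=np.mgrid[0:480,0:640]
cap=((hsv[...,0]<8)|(hsv[...,0]>170))&(hsv[...,1]>140)&(W[...,2]>.1)&(W[...,2]<.35)&(W[...,0]>.4)&(W[...,1]>-.05)&(W[...,1]<.25)
wh=(hsv[...,1]<40)&(hsv[...,2]>150)&(W[...,2]>.1)&(W[...,2]<.32)&(W[...,0]>.42)&(W[...,0]<.65)&(W[...,1]>-.05)&(W[...,1]<.25)
for n,m in(('cap',cap),('white',wh)):
    q=W[m];print(n,m.sum(),u[m].mean(),v[m].mean(),np.median(q,0))
    if n=='cap':a=np.median(q,0)
    else:
        b=np.median(q,0);dd=a-b;print('slant from vertical',np.degrees(np.arccos(-dd[2]/np.linalg.norm(dd))))
E
```

```text
camera drift mm 0.00440646648176423
t 23.9 pos [0.5088 0.0642 0.2993] xaxis yaw 59.3 zax [ 0.355  0.61  -0.709] F [-1.  -0.1 -0.2] w 0.0187
tool shift to go [-0.0113 -0.0004 -0.0123] q [ 0.59 -0.09 -0.34  2.01 -0.88  1.15  0.07]
tilt 44.87452869394022 cap est [0.55429755 0.14222395 0.20855375]
cap 83 259.96385542168673 237.15662650602408 [0.54184331 0.13377967 0.22789883]
white 186 279.02150537634407 219.99462365591398 [0.51931742 0.09237578 0.27366933]
slant from vertical 45.84137616175348
```

View pics/s12c.png

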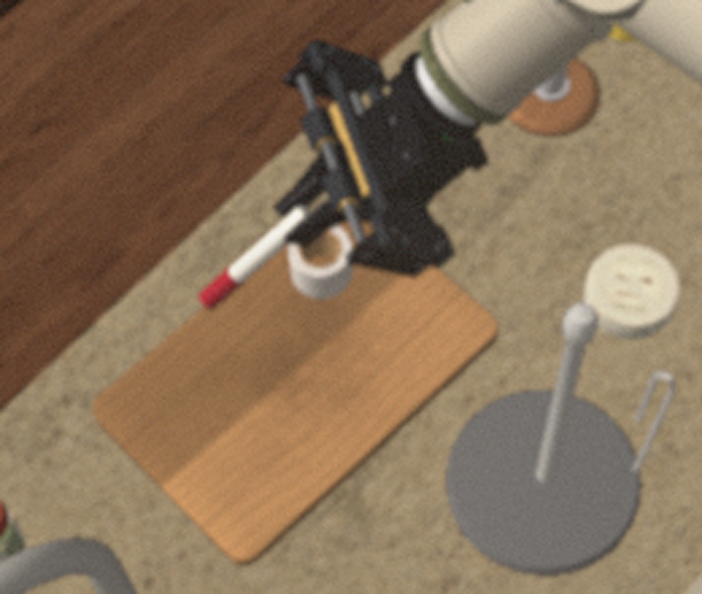

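View pics/w12.png

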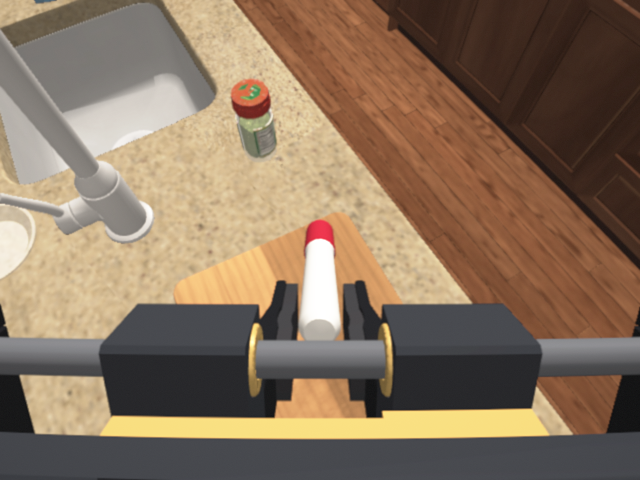

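The slant is 45°, measured both from the tool (44.9°) and from the image points (45.8°), and the cap is over the board at z≈0.21 m. The roll still stands on the board. One last check of the roll and bystanders from above.

Run:
```python
from h import *
p=camera_params('top');im,d=camera('top');cv2.imwrite('pics/t13.png',im);W1=cloud(p,d);W0=cloud(p,np.load('pics/top0.npy'))
Ws=np.load('pics/s12.npy');Ws0=cloud(camera_params('scene'),np.load('pics/scene0.npy'))
for n,x,y,lo,hi in(('spice',.59,.383,.03,.12),('salt',.341,-.404,.03,.1),('cream',.334,-.192,.022,.045)):
  for nm,A,B in(('top',W0,W1),('scene',Ws0,Ws)):
    o=[]
    for W in(A,B):
        m=(np.hypot(W[...,0]-x,W[...,1]-y)<.055)&(W[...,2]>lo)&(W[...,2]<hi);o+=[m.sum(),W[m].mean(0).round(4) if m.any() else None]
    print(n,nm,o)
m=(np.hypot(Ws[...,0]-.577,Ws[...,1]+.008)<.045)&(Ws[...,2]>.062)&(Ws[...,2]<.08);q=Ws[m];print('roll',m.sum(),np.median(q,0),(q.min(0)+q.max(0))/2,np.ptp(q,axis=0))
s=read_state();print(s['time'],s['width'],s['ft_force'],s['joint_vel'].round(4))
```

```text
spice top [np.int64(255), array([0.595 , 0.3831, 0.0903]), np.int64(250), array([0.595 , 0.3832, 0.0914])]
spice scene [np.int64(493), array([0.5923, 0.3876, 0.0885]), np.int64(491), array([0.5922, 0.3876, 0.0888])]
salt top [np.int64(154), array([ 0.3415, -0.4039,  0.0696]), np.int64(156), array([ 0.3418, -0.4044,  0.0705])]
salt scene [np.int64(264), array([ 0.3402, -0.4026,  0.0642]), np.int64(155), array([ 0.34  , -0.3993,  0.0512])]
cream top [np.int64(599), array([ 0.3336, -0.1929,  0.0314]), np.int64(42), array([ 0.3158, -0.2258,  0.031 ])]
cream scene [np.int64(804), array([ 0.3329, -0.193 ,  0.0306]), np.int64(801), array([ 0.3331, -0.1931,  0.0306])]
roll 181 [0.55997654 0.0019097  0.06747115] [ 0.56788611 -0.00985525  0.06827084] [0.05366913 0.06051012 0.01239845]
24.0 0.01851358027101641 [0.41548175 0.40732226 0.00520196] [ 0.0001  0.      0.0007 -0.0006  0.0002  0.0005 -0.0003]
```

View pics/t13.png

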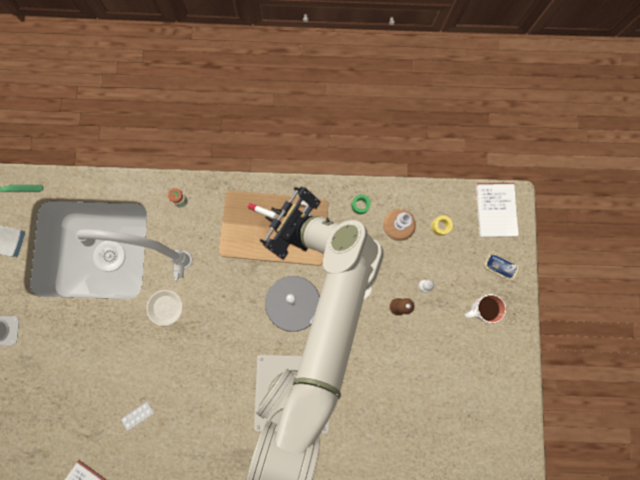

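The top view shows the marker over the board with its cap at (252,208), and the bystanders where they started. Handing in.

```bash
python3 -c "
from bench import *
print(close_job())"
```

```text
the job is handed in; nothing more can be done
None
```

I lifted the roll off the spindle, set it upright on the chopping board near (0.575, -0.01) and let go of it. Then I drew the marker right out, and the arm finished holding it over the board, cap end lower. I handed the job in at 24.0 s of the 58 s allowed; no verdict came back.

**Last checks**
- **Slant:** 44.9° from vertical by the tool pose and 45.8° by the scene camera, so the two agree.
- **Cap:** at about (0.55, 0.14, 0.21), roughly 0.19 m above the board top. The images showed the marker touching only the gripper.
- **Grip and forces:** the jaws held steady at 18.5 mm with the arm at rest. Every wrist force reading I took stayed below 7 N.
- **Roll:** its top face read 0.067–0.069 m against 0.070 m expected, so it is lying flat.
- **Bystanders:** the spice jar, salt shaker and cream pot read within 0.5 mm of their starting positions wherever the view was clear.

**Checks that disagreed or were weak**
- **Hidden views:** the arm hid part of the cream pot in the top view and part of the salt shaker in the scene view. Those two readings could not be used, so each was confirmed from the other camera only.
- **Stand position:** the wrist and fixed cameras differed by about 4–5 mm on where the stand was. I went by the wrist view and both grasps were centred.
- **Marker width:** the grip on the marker measured about 18.5 mm, wider than its stated 14–16 mm. It is probably held at an oblique angle, but it did not slip.

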